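# Clamp the film canister light-tight

### The job

Shut the steel film canister light-tight before the white light goes on: fold its hinged lid down, swing the wire bail up and over so that its blue-sleeved cross-bar lies on the lid behind the lid's lip, then throw the red lever down over centre until it lies home along the wall and the clasp keeps the lid pressed down on its rubber seal by itself. Work the wire clasp with feeling rather than brute force, and leave the tanks, the loose reel and the tape where they stand.

Things in the scene. Friction and masses are not known exactly. Their poses are not given: they have to be found in the camera images.
- canister: round steel film canister, 112 mm across, 128 mm high to its rim, a white reel inside; fixed to the worktop by a grey bench ring (172 mm over its four lugs), it cannot shift. Origin: centre of its underside; z up; the clasp is on its -x side (front) and reaches 160 mm from the axis when open, the lid's hinge on its +x side; y runs along hinge, lever axle and cross-bar
- lid_hinge (a point): middle of the lid's hinge axis, at x = +62, z = 133.5 mm in the canister's frame. The lid is a steel plate 115 mm across and 9 mm thick whose far edge lies 119 mm from this axis; shut, its underside runs 2.5 mm below the axis and its top 6.5 mm above it, 140 mm over the worktop
- lid (a joint): lid, rad: 0 = fully shut on the squeezed rubber seal, about 0.03 = resting on the unsqueezed seal, 1.57 = upright, 2.15 = stop, leaning back. It starts leaning back, kept there by its stiff hinge; pushed forward below about 1.1 it falls shut by its weight
- lid_front (a point): middle of the upper edge of the lid's lip, 115 mm from the hinge axis and 14.5 mm above it with the lid shut. The lip is an upright dark steel plate on the lid's front edge, 50 mm wide, 6 mm thick (112 to 118 mm from the hinge axis), standing 8 mm above the lid's top
- lid_seat (a point): where the cross-bar's centre has to lie when clamped: 4.5 mm above the lid's top, against the rear face of the lip, in the middle (45.5 mm ahead of the canister's axis, 144.5 mm high with the lid shut). It moves with the lid; its x points along the lid towards the hinge, z out of the lid's top
- lever_hinge (a point): middle of the lever's axle, at x = -68, z = 84 mm in the canister's frame; fixed ears flank it at y = +-24 mm. The lever is a wire frame 64 mm wide that ends, 48 mm from the axle, in a red thumb-piece 44 mm wide, 8 mm thick, 20 mm long (31 to 51 mm from the axle). The bail's pins sit on the lever 16 mm from the axle
- lever (a joint): lever, rad: 0 = home, straight down along the wall; grows as its end swings out and up (1.57 = level, 2.5 = stop). Stiff (0.12 N m): stays where left. With the bail hooked it pulls taut from 1.4 down, needs about 8 N at its end, passes dead centre at 0.36 and must be pushed on until it stops at 0, where the bail's pull holds it. Near home an upright hand would meet the lid: tilt it outwards
- lever_tip (a point): end of the lever, in the middle of the red thumb-piece's width, 48 mm from the axle
- bail (a joint): wire bail on the lever's pins, rad: 0 = as when clamped (lever home, bail up to the lid), 3.95 = stop, lying out from the canister, where it rests at the start. Swings freely: let go past upright it drops onto the lid behind the lip if the lever stands well up (over 1.9). 89 mm wide over its 5 mm wire sides, 75.5 mm from the pins to the cross-bar's centre; stretches as a stiff spring (12 N/mm) when clamped
- bail_bar (a point): centre of the bail's cross-bar, which runs along the canister's y and carries in its middle a blue sleeve 9 mm thick and 53 mm long (pinch it there; the red thumb-piece is 30 mm or more away, inside the bail)
- tank_tall: bystander: tall stainless developing tank, 91 mm across, 144 mm high; origin under its centre
- tank_small: bystander: small stainless developing tank, 70 mm across, 91 mm high; origin under its centre
- reel: bystander: loose steel wire film reel, 66 mm across, 40 mm high; origin under its centre
- tape: bystander: roll of white tape lying flat, 96 mm across, 24 mm high; origin under its centre

How it is judged:
By the outcome, as a careful person would: the job done as asked, in the order asked, and still so for the second after the job is handed in, with the robot touching nothing.
It also fails if it takes over 61 s, if anything falls off the work surface, if the arm or the gripper's body presses on something with over 40 N, if the wrist force passes 120 N, or if a joint passes its speed limit or range.

### The arm

A 6-joint arm with a two-finger parallel gripper is mounted at the origin on the work surface; the furniture and walls round the work are solid. World frame = base frame: x ahead of the robot, y to its left, z up, the work surface at z = 0. Lengths are in m, angles in rad, forces in N, time in s.
With the tool pointing down it reaches from about 0.35 to 0.875 m from the base axis. Payload 4.2 kg.
Tool frame: the origin (TCP) lies at the very end of the fingers, on their centre line; the grasp point (between the pads) lies 19 mm behind it; z points along the fingers, y is the line along which they close (so a half turn about z gives the same grasp; the last joint's range is limited). The gripper opens to 85 mm and grips with 20 to 120 N. Pads are 22 mm wide; open, the fingers measure 114 mm over their backs; the gripper's body (76 mm by 85 mm) begins 54 mm behind the grasp point. The pads swing forward as they close: fully open they stand 13 mm farther back than shut.
Start: joints at [1.453, 0.385, 0.008, 0, -1.194, -0.259], TCP at [0.23, 0.581, 0.231] pointing down, gripper open.
Joint ranges: [-3.14, 3.14], [-1.21, 2.06], [-1.07, 1.41], [-3.16, 2.05], [-2.99, -0.16], [-3.1, 3.1]. Speed limits (rad/s): [2.79, 2.79, 3.14, 3.14, 3.14, 3.14].

### API

Orientations are given as a unit quaternion [x, y, z, w].
In Python, from cell import manip gives the robot as it stands. The module is installed in compiled form; this text tells all that it offers.
- The arm moves only by the tool drive_tool, never from a script. Its argument "increments" is a list of rows, each a list of 7 numbers: the finger opening in mm, from 0 to 85.4, then the shift along the tool's x, y, z in mm, then the turn, a rotation vector about the tool's x, y, z in degrees. A call has exactly 5 rows; each row is the pose to reach, as a shift and turn from the pose commanded when the call began, along the tool's axes at that moment; what a row does not reach only later rows make up. A row lasts 1/10 s, in which the tool goes at most 50 mm and 8.59 degrees, less where a joint would pass 70% of its speed; a pose out of reach is approached as far as the arm can. A call with a gripper value outside its range is refused whole. The fingers move at their own pace and stop on an object; "force" is the grip in N (left out, the last holds). Time passes only in rows, so rows that repeat a pose let the fingers close, or fill a call up. It gives the time, the measured TCP pose, the force, the opening and the grip force at its end, in the units of the state.
- manip.get_state(): the state, without advancing time (a new reading comes with each control period).
- manip.capture(name): name is "scene" or "top"; returns a dict with "image" (384x512x3 uint8, blue, green, red), "fx", "fy", "cx", "cy" (pixels), "extrinsics" (4x4, takes a point from camera to world coordinates). Camera axes: x right, y up, looking along -z (the intrinsics and any distortion apply to the point x, -y, -z); pixel columns grow to the right and rows downward; lengths in m; the calibration is good to about 2 mm. A picture is of the moment at which its call begins. There is no depth.
- manip.finish_job(): hands the job in; it is judged then, once.
The state is a dict: "time": time; "joint_positions": joint angles; "dq": joint speeds; "tau": joint torques, N m; "ee_pos": TCP position; "ee_rot": TCP orientation; "contact_force": force on the tool from outside, world axes, zero at the start; "wrist_torque": the same for the moment, N m; "grip_width": finger opening in m; "grip_force": force on a finger pad.
Only numpy, scipy, OpenCV 4.12 (cv2) and the standard library are available. Lean on these libraries where they do the work, as an engineer would, in place of code of your own. Each camera call takes 0.05 s, during which the arm holds its last target. There are 200 camera calls.

## Working session

There is one attempt and no reset: what is moved stays moved. The work goes in short steps, Python scripts to look and compute and a tool call to move; the robot and the scene stay as the last step left them, time stands still between calls to the robot, and variables do not carry over. Pictures are saved under pics/ and viewed, at most 10 in all, crops included, and the job is handed in when it is done.

Besides the shell and the picture viewer there is one more tool, called after "Request:" as name([rows], argument=value, ...), one row to a line, values as JSON. drive_tool: Moves the arm, as the interface text tells. Its arguments: {"type":"object","properties":{"increments":{"type":"array","items":{"type":"array","items":{"type":"number"}}},"force":{"type":"number"}},"required":["increments"]}

```bash
mkdir -p pics
cat > h.py <<'E'
import numpy as np, cv2
from scipy.spatial.transform import Rotation as R
from cell import manip
def cap(n,f=None):
    c=manip.capture(n)
    if f: cv2.imwrite('pics/'+f,c['image'])
    return c
def ray(c,u,v):
    E=np.array(c['extrinsics']); d=np.array([(u-c['cx'])/c['fx'],-(v-c['cy'])/c['fy'],-1])
    return E[:3,3],E[:3,:3]@d
def onz(c,u,v,z):
    o,d=ray(c,u,v); return o+d*(z-o[2])/d[2]
def proj(c,p):
    E=np.array(c['extrinsics']); q=E[:3,:3].T@(np.array(p)-E[:3,3])
    return c['cx']+c['fx']*q[0]/-q[2], c['cy']-c['fy']*q[1]/-q[2]
def tri(c1,p1,c2,p2):
    A=[];b=[]
    o1,d1=ray(c1,*p1);o2,d2=ray(c2,*p2)
    d1/=np.linalg.norm(d1);d2/=np.linalg.norm(d2)
    P=[np.eye(3)-np.outer(d,d) for d in(d1,d2)]
    x=np.linalg.solve(P[0]+P[1],P[0]@o1+P[1]@o2)
    return x,np.linalg.norm(P[0]@(x-o1))*2
E
cat > a.py <<'E'
from h import *
a=cap('scene','s0.png');b=cap('top','t0.png')
cv2.imwrite('pics/st0.png',np.vstack([a['image'],b['image']])[:, :])
for c in(a,b): print(c['fx'],c['fy'],c['cx'],c['cy'],np.round(c['extrinsics'],3).tolist(),[k for k in c])
s=manip.get_state();print(s['time'],s['ee_pos'],s['ee_rot'])
E
python3 a.py
```

```text
492.5485915042743 492.5485915042743 268.32102001353866 188.87010964110166 [[0.664, 0.433, -0.61, -0.173], [-0.748, 0.393, -0.535, -0.775], [0.008, 0.811, 0.585, 0.855], [0.0, 0.0, 0.0, 1.0]] ['image', 'fx', 'fy', 'cx', 'cy', 'extrinsics']
423.93562764069554 423.93562764069554 246.64720071845838 186.86685160483125 [[0.003, 0.998, -0.057, 0.53], [-0.999, 0.005, 0.034, -0.07], [0.034, 0.056, 0.998, 1.115], [0.0, 0.0, 0.0, 1.0]] ['image', 'fx', 'fy', 'cx', 'cy', 'extrinsics']
0.1 [0.22975467 0.58067424 0.23032996] [ 9.82287813e-01 -1.87375748e-01 -1.30410808e-04  9.81693576e-04]
```

View pics/s0.png

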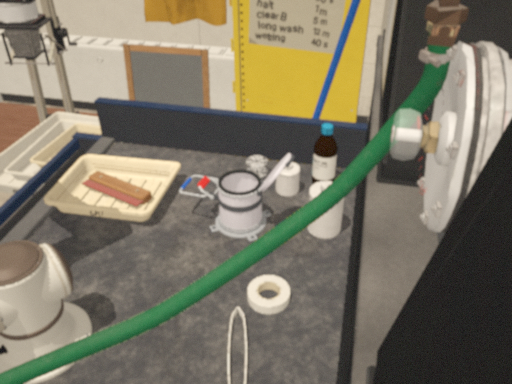

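View pics/t0.png

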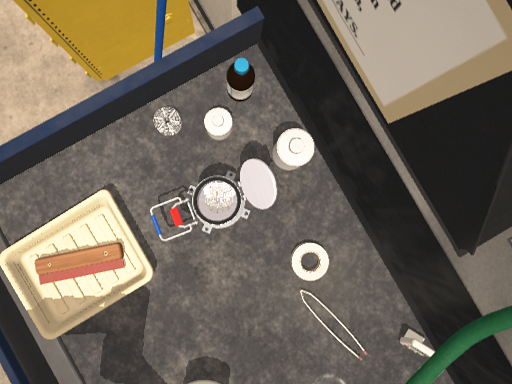

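The scene view shows the open canister at (240,205), lid leaning back towards (278,170), blue and red parts at (185,184) and (204,183). The top view shows its rim at (218,202), lid (258,184), red (177,216), blue (156,227), wire reel (167,121), tanks (218,123) and (293,148), tape (310,261).

```bash
cat > b.py <<'E'
from h import *
a=cap('scene');b=cap('top')
def blob(c,kind,roi):
    x0,y0,x1,y1=roi; h=cv2.cvtColor(c['image'][y0:y1,x0:x1],cv2.COLOR_BGR2HSV)
    m=cv2.inRange(h,(100,120,60),(125,255,255)) if kind=='b' else cv2.inRange(h,(0,140,80),(8,255,255))|cv2.inRange(h,(172,140,80),(180,255,255))
    n,l,s,ce=cv2.connectedComponentsWithStats(m); i=1+np.argmax(s[1:,4])
    return ce[i]+[x0,y0],s[i,4],cv2.minAreaRect(cv2.findNonZero((l==i).astype(np.uint8)))
rs=(160,160,230,210);rt=(135,190,200,250)
for k in 'br':
    p=blob(a,k,rs);q=blob(b,k,rt);print(k,p,q,tri(a,p[0],b,q[0]))
# rim by dark-seal / circle
g=cv2.cvtColor(b['image'],cv2.COLOR_BGR2GRAY)
print(cv2.HoughCircles(g[150:250,170:270],cv2.HOUGH_GRADIENT,1,40,param1=120,param2=15,minRadius=20,maxRadius=32))
for u,v,z in((218,202,.128),(167,121,.04),(218,123,.091),(293,148,.144),(310,261,.024)): print(np.round(onz(b,u,v,z),3))
cv2.imwrite('pics/z1.png',np.hstack([cv2.resize(b['image'][145:255,135:285],(440,330),interpolation=cv2.INTER_CUBIC) if 0 else cv2.resize(b['image'][150:250,140:290],(450,300),interpolation=cv2.INTER_CUBIC), cv2.resize(a['image'][145:245,180:295],(345,300),interpolation=cv2.INTER_CUBIC)]))
E
python3 b.py
```

```text
b (array([185.93548387, 182.74193548]), np.int32(31), ((25.96470832824707, 22.541179656982422), (2.820096015930176, 10.629592895507812), 40.60129928588867)) (array([155.61643836, 224.38356164]), np.int32(73), ((20.602741241455078, 34.27397537231445), (19.896997451782227, 3.5112342834472656), 69.44395446777344)) (array([0.49799247, 0.11228293, 0.08814258]), np.float64(0.0021469478659166628))
r (array([203.43243243, 181.67567568]), np.int32(74), ((43.45122146606445, 21.560976028442383), (7.652514457702637, 10.619816780090332), 38.65980911254883)) (array([175.82119205, 216.54966887]), np.int32(151), ((40.82758712768555, 26.568965911865234), (18.383838653564453, 8.170594215393066), 68.19859313964844)) (array([0.51718796, 0.06195211, 0.10531269]), np.float64(0.0024554365147207305))
[[[45.5 50.5 24.6]]]
[ 0.551 -0.037  0.128]
[0.758 0.097 0.04 ]
[ 0.744 -0.035  0.091]
[ 0.676 -0.21   0.144]
[ 0.402 -0.271  0.024]
```

View pics/z1.png

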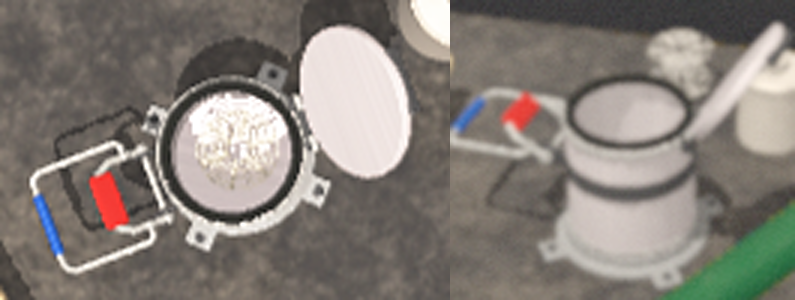

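Crop: rim centre is at about (217.5,200) in the top picture. The bar and red piece are about 159 mm and 105 mm from it along a front direction of (-0.36, 0.93), which agrees with the given sizes, and the lever is at about 2.1 rad.

```bash
cat >> h.py <<'E'
b_=None
C=np.array([.555,-.036]); F=np.array([-.36,.933]); F/=np.linalg.norm(F)
M=np.array([[-F[0],F[1],0],[-F[1],-F[0],0],[0,0,1.]])  # columns: canister x,y,z in world
M=np.column_stack([[-F[0],-F[1],0],[F[1],-F[0],0],[0,0,1]])
def pose(r,y,z,t):
    """r = mm in front of the axis; t = tilt outward deg"""
    p=np.array([*C,0])+M@np.array([-r,y,z])/1e3
    R0=np.column_stack([M[:,1],M[:,0],[0,0,-1]])
    return p,R.from_matrix(R0)*R.from_euler('x',-t,degrees=True)
def rows(*w,start=None):
    if start is None:
        s=manip.get_state(); p0,q0=np.array(s['ee_pos']),R.from_quat(s['ee_rot'])
    else: p0,q0=pose(*start)
    for a in w:
        p,q=pose(*a); print(a,np.round(q0.inv().apply(p-p0)*1e3,1),np.round((q0.inv()*q).as_rotvec(degrees=True),1))
def now():
    s=manip.get_state(); p=M.T@(np.array(s['ee_pos'])-[*C,0])*1e3
    z=M.T@R.from_quat(s['ee_rot']).as_matrix()[:,2]
    print(s['time'],'r,y,z',np.round([-p[0],p[1],p[2]],1),'tilt',round(np.degrees(np.arctan2(z[0],-z[2])),1),'F r,y,z',np.round((M.T@np.array(s['contact_force']))*[-1,1,1],1),s['grip_width'],s['grip_force'])
E
cat > c.py <<'E'
from h import *
b=cap('top');print(onz(b,217.4,200,.131)); now()
rows((-165,0,310,0),(-165,0,215,0))
E
python3 c.py
```

```text
[ 0.55513624 -0.03592467  0.131     ]
0.25 r,y,z [692.6 -81.3 230.8] tilt 0.0 F r,y,z [0.9 0.1 0.1] 0.08572241889394358 0.0
(-165, 0, 310, 0) [641.2 575.3 -78.6] [  0.1   0.  -42.7]
(-165, 0, 215, 0) [641.2 575.2  16.4] [  0.1   0.  -42.7]
```

Request:
drive_tool([
  [0,30,27,-16,0,0,-8.5],
  [0,60,54,-32,0,0,-17],
  [0,90,81,-48,0,0,-25.5],
  [0,120,108,-64,0,0,-34],
  [0,150,135,-80,0,0,-42.5],
], force=25)

```text
time: 0.75
ee_pos: [0.3201, 0.3988, 0.3119]
ee_rot: [0.983, 0.185, -0.0, -0.0]
contact_force: [0.9, 0.2, 0.8]
grip_width: 0.0124
grip_force: 0.0
```

```bash
python3 -c "
from h import *
now();rows((-165,0,310,0))"
```

```text
0.75 r,y,z [490.2 -62.6 311.9] tilt -0.0 F r,y,z [-0.1  0.9  0.8] 0.012390766982005636 0.0
(-165, 0, 310, 0) [ 60.5 655.4   1.9] [-0.   0.   0.2]
```

Request:
drive_tool([
  [0,4,44,0,0,0,0],
  [0,8,88,0,0,0,0],
  [0,12,132,0,0,0,0],
  [0,16,176,0,0,0,0],
  [0,20,220,0,0,0,0],
])

```text
time: 1.25
ee_pos: [0.4172, 0.2003, 0.3116]
ee_rot: [0.983, 0.182, 0.0, -0.0]
contact_force: [0.4, -0.3, -0.6]
grip_width: -0.0001
grip_force: 0.0
```

Request:
drive_tool([
  [0,4,44,0,0,0,0],
  [0,8,88,0,0,0,0],
  [0,12,132,0,0,0,0],
  [0,16,176,0,0,0,0],
  [0,20,220,0,0,0,0],
])

```text
time: 1.75
ee_pos: [0.5145, 0.0019, 0.3114]
ee_rot: [0.983, 0.181, 0.0, -0.0]
contact_force: [0.9, 0.7, 0.5]
grip_width: 0.0002
grip_force: 0.0
```

Request:
drive_tool([
  [0,4,44,0,0,0,0],
  [0,8,88,0,0,0,0],
  [0,12,132,0,0,0,0],
  [0,16,176,0,0,0,0],
  [0,20,216,0,0,0,0],
])

```text
time: 2.25
ee_pos: [0.6104, -0.193, 0.311]
ee_rot: [0.983, 0.181, -0.0, -0.0]
contact_force: [0.3, 0.6, -0.1]
grip_width: -0.0001
grip_force: 0.0
```

Request:
drive_tool([
  [0,0,0,20,0,0,0],
  [0,0,0,45,0,0,0],
  [0,0,0,70,0,0,0],
  [0,0,0,95,0,0,0],
  [0,0,0,95,0,0,0],
])

```text
time: 2.75
ee_pos: [0.6075, -0.1905, 0.2119]
ee_rot: [0.983, 0.181, -0.004, -0.002]
contact_force: [0.1, 0.1, 0.2]
grip_width: -0.0001
grip_force: 0.0
```

```bash
python3 -c "
from h import *
now();rows((-165,0,215,0))"
```

```text
2.75 r,y,z [-163.    -6.6  211.9] tilt -0.3 F r,y,z [0.1 0.1 0.2] -5.1663010181999825e-05 0.0
(-165, 0, 215, 0) [ 6.6  1.9 -3.1] [-0.3  0.4 -0.2]
```

Request:
drive_tool([
  [0,0,-15,0,0,0,0],
  [0,0,-30,0,0,0,0],
  [0,0,-45,0,0,0,0],
  [0,0,-60,0,0,0,0],
  [0,0,-75,0,0,0,0],
])

```text
time: 3.25
ee_pos: [0.5831, -0.1196, 0.2181]
ee_rot: [0.983, 0.182, 0.002, 0.0]
contact_force: [0.1, -0.6, 0.1]
grip_width: 0.0003
grip_force: 0.3
```

Request:
drive_tool([
  [0,0,-15,0,0,0,0],
  [0,0,-30,0,0,0,0],
  [0,0,-45,0,0,0,0],
  [0,0,-60,0,0,0,0],
  [0,0,-72,0,0,0,0],
])

```text
time: 3.75
ee_pos: [0.5569, -0.0522, 0.2161]
ee_rot: [0.983, 0.182, -0.0, -0.0]
contact_force: [1.4, -1.1, 0.0]
grip_width: 0.0
grip_force: 0.1
```

```bash
python3 -c "
from h import *
now();a=cap('scene');b=cap('top')
cv2.imwrite('pics/z2.png',np.hstack([cv2.resize(b['image'][150:250,140:260],(360,300),interpolation=cv2.INTER_CUBIC), cv2.resize(a['image'][125:245,170:295],(312,300),interpolation=cv2.INTER_CUBIC)]))"
```

```text
3.75 r,y,z [-15.8  -4.1 216.1] tilt -0.0 F r,y,z [-1.6  0.9  0. ] 4.3764491084384823e-05 0.08270433638244867
```

View pics/z2.png

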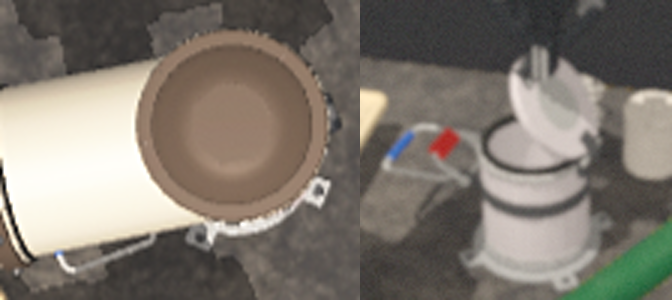

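The scene crop shows the lid still propped by the fingers, tipped forward past upright; I keep pushing forward.

Request:
drive_tool([
  [0,0,-12,0,0,0,0],
  [0,0,-24,0,0,0,0],
  [0,0,-36,0,0,0,0],
  [0,0,-48,0,0,0,0],
  [0,0,-60,0,0,0,0],
])

```text
time: 4.35
ee_pos: [0.5357, 0.0034, 0.2163]
ee_rot: [0.983, 0.182, 0.0, -0.0]
contact_force: [0.8, 0.1, 0.1]
grip_width: -0.0002
grip_force: 0.0
```

Request:
drive_tool([
  [0,0,-20,0,0,0,0],
  [0,0,-45,0,0,0,0],
  [0,0,-70,0,0,0,0],
  [24,0,-95,0,0,0,0],
  [24,0,-118,0,0,0,0],
])

```text
time: 4.85
ee_pos: [0.4932, 0.1141, 0.2164]
ee_rot: [0.983, 0.182, 0.0, -0.0]
contact_force: [0.6, 0.0, -0.1]
grip_width: 0.0241
grip_force: 0.0
```

```bash
cat > d.py <<'E'
from h import *
now();exec(open('b.py').read().split('# rim')[0].split('\n',1)[1])
rows((159,0,120,0))
cv2.imwrite('pics/z3.png',np.hstack([cv2.resize(b['image'][150:250,140:260],(360,300),interpolation=cv2.INTER_CUBIC), cv2.resize(a['image'][125:245,170:295],(312,300),interpolation=cv2.INTER_CUBIC)]))
E
python3 d.py
```

```text
4.85 r,y,z [162.3  -3.7 216.4] tilt -0.0 F r,y,z [-0.2  0.6 -0.1] 0.024149363795197887 0.0
b (array([186.1627907 , 182.44186047]), np.int32(43), ((26.250003814697266, 22.250001907348633), (3.5355336666107178, 11.31370735168457), 45.0)) (array([158.41176471, 231.58823529]), np.int32(17), ((23.299999237060547, 41.599998474121094), (4.0249223709106445, 3.5777084827423096), 63.43495178222656)) (array([0.48448518, 0.10004274, 0.10232169]), np.float64(0.010383326210228262))
r (array([203.40909091, 181.69318182]), np.int32(88), ((43.250003814697266, 22.250001907348633), (7.77817440032959, 12.727920532226562), 45.0)) (array([175.86      , 216.57333333]), np.int32(150), ((40.82758712768555, 26.568965911865234), (18.383838653564453, 8.170595169067383), 68.19859313964844)) (array([0.51710283, 0.06188704, 0.1053285 ]), np.float64(0.0023728114318666152))
(159, 0, 120, 0) [ 3.4  4.  96.6] [-0. -0.  0.]
```

View pics/z3.png

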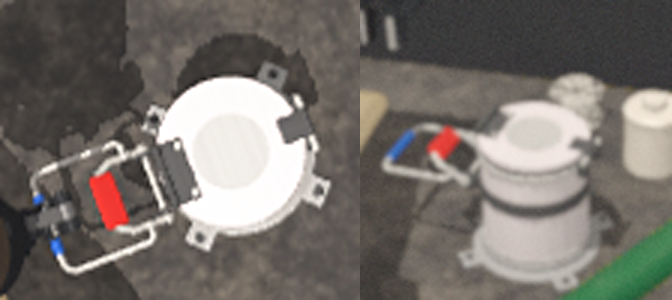

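The lid is down, with its lip at the front. The gripper stands centred over the blue bar. Descend and pinch.

Request:
drive_tool([
  [24,3.5,3.5,35,0,0,0],
  [24,3.5,3.5,70,0,0,0],
  [24,3.5,3.5,105,0,0,0],
  [24,3.5,3.5,130,0,0,0],
  [24,3.5,3.5,141,0,0,0],
])

```text
time: 5.45
ee_pos: [0.4971, 0.1096, 0.073]
ee_rot: [0.983, 0.181, -0.002, 0.001]
contact_force: [-0.7, -0.6, 0.8]
grip_width: 0.0241
grip_force: 0.0
```

Request:
drive_tool([
  [24,0,0,0,0,0,0],
  [0,0,0,0,0,0,0],
  [0,0,0,0,0,0,0],
  [0,0,0,0,0,0,0],
  [0,0,0,0,0,0,0],
], force=25)

```text
time: 5.95
ee_pos: [0.4993, 0.1113, 0.0764]
ee_rot: [0.983, 0.182, 0.001, -0.001]
contact_force: [-0.4, 2.9, -0.3]
grip_width: 0.0073
grip_force: 26.0
```

```bash
python3 -c "
from h import *
now()
for f in (12,30,48,66,80,92,100,106):
  a=np.radians(f-3); b=np.radians(-3); print(f,np.round([-(75.5*np.cos(a)-75.5*np.cos(b)),-(75.5*np.sin(a)-75.5*np.sin(b))],1))"
```

```text
5.95 r,y,z [157.5   1.1  76.4] tilt -0.0 F r,y,z [ 2.9  0.7 -0.3] 0.007276782378700078 25.99525898694992
12 [  0.8 -15.8]
30 [  8.1 -38.2]
48 [ 22.  -57.3]
66 [ 41.1 -71.2]
80 [ 58.4 -77.5]
92 [ 74.1 -79.4]
100 [ 84.6 -78.9]
106 [ 92.4 -77.5]
```

Request:
drive_tool([
  [0,0,0.8,-16,0,0,0],
  [0,0,4,-28,0,0,0],
  [0,0,8,-38,0,0,0],
  [0,0,14.5,-48.5,0,0,0],
  [0,0,22,-57,0,0,0],
])

```text
time: 6.45
ee_pos: [0.5072, 0.0929, 0.1347]
ee_rot: [0.983, 0.182, 0.002, -0.002]
contact_force: [-5.4, 13.5, 8.8]
grip_width: 0.0076
grip_force: 25.1
```

```bash
python3 -c "
from h import *
now()"
```

```text
6.45 r,y,z [137.4   1.8 134.7] tilt -0.2 F r,y,z [14.5 -0.2  8.8] 0.0076423569873974905 25.149983167648315
```

Request:
drive_tool([
  [0,0,-2,-1,0,0,0],
  [0,0,-2,-1,0,0,0],
  [0,0,-2,-1,0,0,0],
  [0,0,-2,-1,0,0,0],
  [0,0,-2,-1,0,0,0],
])

```text
time: 6.95
ee_pos: [0.5065, 0.0934, 0.1342]
ee_rot: [0.983, 0.182, 0.002, -0.001]
contact_force: [-2.6, 6.1, 5.5]
grip_width: 0.0077
grip_force: 25.2
```

```bash
cat > e.py <<'E'
from h import *
now();src=open('b.py').read().split('# rim')[0].split('\n',1)[1].replace('print(k,p,q,tri(a,p[0],b,q[0]))','print(k,p[:2],q[:2],np.round((M.T@(tri(a,p[0],b,q[0])[0]-[*C,0]))*[-1e3,1e3,1e3],1))').replace('rs=(160,160,230,210)','rs=(160,130,260,210)').replace('(135,190,200,250)','(135,180,230,250)')
exec(src)
cv2.imwrite('pics/z4.png',np.hstack([cv2.resize(b['image'][150:250,140:260],(360,300),interpolation=cv2.INTER_CUBIC), cv2.resize(a['image'][125:225,170:270],(300,300),interpolation=cv2.INTER_CUBIC)]))
E
python3 e.py
```

```text
6.95 r,y,z [138.2   1.3 134.2] tilt -0.1 F r,y,z [ 6.7 -0.2  5.5] 0.007691435354434619 25.177783370018005Traceback (most recent call last):
  File "e.py", line 3, in <module>
    exec(src)
    ~~~~^^^^^
  File "<string>", line 9, in <module>
  File "<string>", line 5, in blob
    return _wrapfunc(a, 'argmax', axis=axis, out=out, **kwds)
    return bound(*args, **kwds)
ValueError: attempt to get argmax of an empty sequence
```

```bash
sed -i "s/^exec(src)/exec(src.replace(\"'br'\",\"'r'\"))/" e.py; python3 e.py
```

```text
7.05 r,y,z [138.2   1.3 134.2] tilt -0.1 F r,y,z [7.  0.  4.7] 0.00772654031267747 25.178353786468506
r (array([203.48387097, 181.4516129 ]), np.int32(93)) (array([177.93333333, 222.44444444]), np.int32(45)) [100.8 -13.7 116.2]
```

View pics/z4.png

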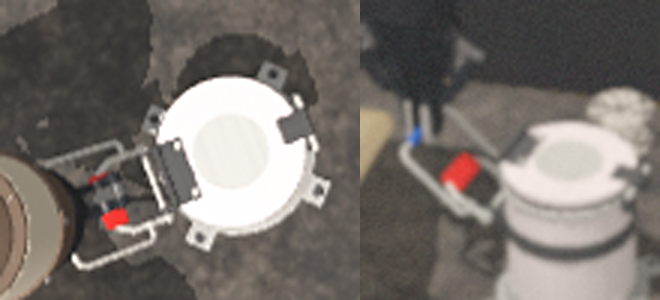

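Lever unmoved, the bar held near the fingertips with the bail about 42° up. I carry on along the arc.

Request:
drive_tool([
  [0,0,5,-6,0,0,0],
  [0,0,12,-12,0,0,0],
  [0,0,19,-16.5,0,0,0],
  [0,0,27,-20,0,0,0],
  [0,0,35,-23,0,0,0],
])

```text
time: 7.65
ee_pos: [0.5191, 0.0596, 0.1572]
ee_rot: [0.983, 0.182, 0.001, -0.0]
contact_force: [-0.6, 3.9, 3.1]
grip_width: 0.0079
grip_force: 24.8
```

```bash
python3 -c "
from h import *
now()"
```

```text
7.65 r,y,z [102.1   0.9 157.2] tilt 0.0 F r,y,z [3.9 0.9 3.1] 0.007893848459711516 24.840697646141052
```

Request:
drive_tool([
  [0,0,9,-2.2,0,0,0],
  [0,0,18,-3.2,0,0,0],
  [0,0,27,-3.2,0,0,0],
  [0,0,34,-2.5,0,0,0],
  [0,0,40,-1.5,0,0,0],
])

```text
time: 8.15
ee_pos: [0.533, 0.0212, 0.1576]
ee_rot: [0.983, 0.181, 0.0, -0.0]
contact_force: [2.6, 0.7, 4.3]
grip_width: 0.0074
grip_force: 24.6
```

```bash
python3 -c "
from h import *
now()"
```

```text
8.15 r,y,z [6.130e+01 1.000e-01 1.576e+02] tilt 0.0 F r,y,z [-0.3  2.7  4.3] 0.007429428290525757 24.606504142284393
```

Request:
drive_tool([
  [20,0,0,0,0,0,0],
  [30,0,0,0,0,0,0],
  [30,0,0,-15,0,0,0],
  [30,0,0,-40,0,0,0],
  [30,0,0,-70,0,0,0],
])

```text
time: 8.65
ee_pos: [0.5302, 0.0213, 0.2267]
ee_rot: [0.983, 0.181, -0.003, 0.0]
contact_force: [0.4, -0.2, 0.6]
grip_width: 0.03
grip_force: 0.0
```

Request:
drive_tool([
  [0,0,-20,0,0,0,0],
  [0,0,-40,0,0,0,0],
  [0,0,-60,0,0,0,0],
  [0,0,-80,0,0,0,0],
  [0,0,-100,0,0,0,0],
])

```text
time: 9.15
ee_pos: [0.495, 0.1154, 0.2269]
ee_rot: [0.983, 0.181, -0.002, 0.001]
contact_force: [0.4, 0.0, 1.3]
grip_width: 0.0003
grip_force: 0.0
```

```bash
sed -i 's/z4.png/z5.png/; s/"'"'r'"'"/"'"'br'"'"/' e.py; python3 e.py
```

```text
9.15 r,y,z [162.9  -1.5 226.9] tilt 0.0 F r,y,z [-0.1  0.4  1.3] 0.0002642525545887628 0.0
b (array([216.9375 , 166.28125]), np.int32(32)) (array([190.58888889, 209.73333333]), np.int32(90)) [ 61.9   0.3 164. ]
r (array([202.56578947, 181.28947368]), np.int32(76)) (array([175.78, 216.52]), np.int32(150)) [106.   -0.4 106.5]
```

View pics/z5.png

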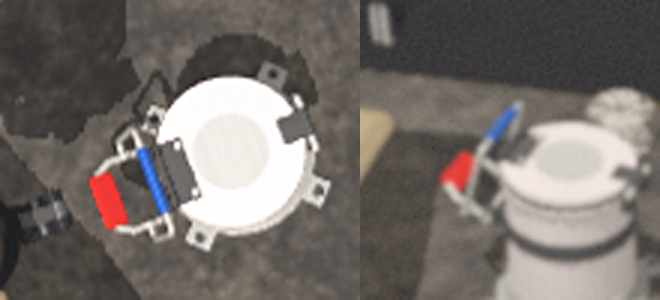

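The bail stands just past upright with the bar at r 62, z 164 and hasn't dropped, so I nudge it inwards over the lip with closed fingers.

Request:
drive_tool([
  [0,0,20,25,0,0,0],
  [0,0,40,45,0,0,0],
  [0,0,60,60,0,0,0],
  [0,0,66,69,0,0,0],
  [0,0,70,69,0,0,0],
])

```text
time: 9.75
ee_pos: [0.5204, 0.0486, 0.1572]
ee_rot: [0.984, 0.181, -0.002, 0.0]
contact_force: [-0.7, 0.3, -0.5]
grip_width: 0.0004
grip_force: 0.0
```

```bash
python3 e.py
```

```text
9.75 r,y,z [ 91.4  -1.8 157.2] tilt -0.0 F r,y,z [ 0.6 -0.5 -0.5] 0.00041342753505766057 0.0
b (array([217.        , 166.17857143]), np.int32(28)) (array([193.28, 217.2 ]), np.int32(25)) [ 57.6 -16.  175.4]Traceback (most recent call last):
  File "e.py", line 3, in <module>
    exec(src.replace("'br'","'br'"))
    ~~~~^^^^^^^^^^^^^^^^^^^^^^^^^^^^
  File "<string>", line 9, in <module>
  File "<string>", line 5, in blob
    return _wrapfunc(a, 'argmax', axis=axis, out=out, **kwds)
    return bound(*args, **kwds)
ValueError: attempt to get argmax of an empty sequence
```

Request:
drive_tool([
  [0,0,7,0,0,0,0],
  [0,0,14,0,0,0,0],
  [0,0,21,0,0,0,0],
  [0,0,28,0,0,0,0],
  [0,0,34,0,0,0,0],
])

```text
time: 10.35
ee_pos: [0.534, 0.0176, 0.159]
ee_rot: [0.983, 0.181, 0.0, -0.0]
contact_force: [0.4, 0.6, -0.1]
grip_width: -0.0004
grip_force: 0.0
```

Request:
drive_tool([
  [0,0,-10,-10,0,0,0],
  [0,0,-35,-30,0,0,0],
  [0,0,-60,-50,0,0,0],
  [0,0,-85,-60,0,0,0],
  [0,0,-110,-60,0,0,0],
])

```text
time: 10.85
ee_pos: [0.495, 0.1226, 0.2215]
ee_rot: [0.983, 0.182, 0.002, -0.001]
contact_force: [0.2, 0.6, -0.3]
grip_width: 0.0001
grip_force: 0.0
```

```bash
sed -i 's/z5.png/z6.png/' e.py; python3 e.py
```

```text
10.85 r,y,z [169.5   1.1 221.5] tilt -0.0 F r,y,z [ 0.5  0.4 -0.3] 0.00014117837416292443 0.0
b (array([227.14285714, 173.85714286]), np.int32(21)) (array([203.33766234, 205.20779221]), np.int32(77)) [ 33.3   0.  147.7]
r (array([203.42553191, 181.29787234]), np.int32(94)) (array([175.81879195, 216.54362416]), np.int32(149)) [ 1.049e+02 -1.000e-01  1.066e+02]
```

View pics/z6.png

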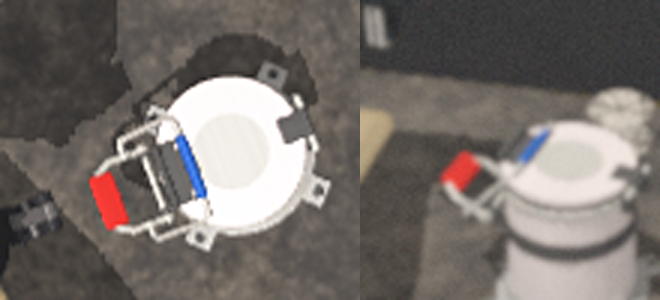

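The bar now lies on the lid behind the lip at r 33, z 148, and the lever is still at about 2.1 rad. Next is the lever throw.

```bash
cat > l.py <<'E'
from h import *
def wp(thd,t,ov=0):
    th=np.radians(thd); e=np.array([np.sin(th),-np.cos(th)]); n=np.array([np.cos(th),np.sin(th)]); y=np.array([-np.cos(np.radians(t)),np.sin(np.radians(t))])
    A=np.array([68,84])
    p=A+44*e+4*n if t>=90-thd-1 or t==0 else A+np.interp(thd,[0,45],[39,33])*e+4*n-14.5*y
    p=p-ov*n
    return (round(p[0],1),0,round(p[1],1),t)
W1=[(108,0,128,0)]+[wp(a,0) for a in (110,100,90)]
W2=[wp(a,90-a,1) for a in (83,75,67,60,52)]
W3=[wp(45,45,1)]+[wp(a,45,2) for a in (36,28,20,12)]
W4=[wp(a,45,2) for a in (6,0)]+[wp(0,45,4)]
E
python3 -c "
from l import *
now();rows(*W1);print()
for s,w in((W1[-1],W2),(W2[-1],W3),(W3[-1],W4)): rows(*w,start=s);print()"
```

```text
10.95 r,y,z [170.6   0.4 220.1] tilt -0.0 F r,y,z [-0.5 -0.8  0.4] -0.0002906462693387446 0.0
(108, 0, 128, 0) [-0.6 62.6 92.1] [-0.  -0.1  0. ]
(np.float64(108.0), 0, np.float64(102.8), 0) [ -0.7  62.7 117.3] [-0.  -0.1  0. ]
(np.float64(110.6), 0, np.float64(95.6), 0) [ -0.7  60.1 124.5] [-0.  -0.1  0. ]
(np.float64(112.0), 0, np.float64(88.0), 0) [ -0.7  58.7 132.1] [-0.  -0.1  0. ]

(np.float64(112.0), 0, np.float64(81.6), 7) [0.  0.  6.4] [-7.  0.  0.]
(np.float64(111.3), 0, np.float64(75.5), 15) [ 0.   0.7 12.5] [-15.   0.  -0.]
(np.float64(109.7), 0, np.float64(69.6), 23) [-0.   2.3 18.4] [-23.   0.   0.]
(np.float64(107.6), 0, np.float64(64.6), 30) [-0.   4.4 23.4] [-30.   0.   0.]
(np.float64(104.5), 0, np.float64(59.3), 38) [ 0.   7.5 28.7] [-38.  -0.   0.]

(np.float64(101.2), 0, np.float64(55.0), 45) [ 0.  -0.   5.4] [-7. -0. -0.]
(np.float64(100.0), 0, np.float64(47.3), 45) [ 0.  -3.8 12.2] [-7. -0. -0.]
(np.float64(96.6), 0, np.float64(43.5), 45) [ 0.  -3.5 17.3] [-7. -0. -0.]
(np.float64(92.6), 0, np.float64(40.3), 45) [ 0.  -2.3 22.3] [-7. -0. -0.]
(np.float64(88.0), 0, np.float64(37.6), 45) [ 0.  -0.4 27.3] [-7. -0. -0.]

(np.float64(84.2), 0, np.float64(36.0), 45) [-0.   1.6  3.8] [0. 0. 0.]
(np.float64(80.3), 0, np.float64(34.7), 45) [0.  3.4 7.5] [0. 0. 0.]
(np.float64(78.3), 0, np.float64(34.7), 45) [-0.   4.8  8.9] [0. 0. 0.]
```

Request:
drive_tool([
  [0,0,25,30,0,0,0],
  [0,0,50,60,0,0,0],
  [0,0,62,85,0,0,0],
  [0,0,62.5,92,0,0,0],
  [0,0,62.5,92,0,0,0],
])

```text
time: 11.45
ee_pos: [0.5165, 0.062, 0.1261]
ee_rot: [0.983, 0.181, -0.001, 0.0]
contact_force: [-0.2, 0.4, 0.6]
grip_width: 0.0
grip_force: 0.0
```

Request:
drive_tool([
  [0,0,0,10,0,0,0],
  [0,0,0,18,0,0,0],
  [0,0,0,25,0,0,0],
  [0,0,-2.5,32,0,0,0],
  [0,0,-4,40,0,0,0],
])

```text
time: 11.95
ee_pos: [0.5163, 0.0668, 0.0871]
ee_rot: [0.983, 0.182, 0.001, 0.0]
contact_force: [1.7, -0.7, 4.5]
grip_width: 0.0004
grip_force: 2.0
```

```bash
python3 -c "
from l import *
now();rows(*W2);cap('top')
exec(open('e.py').read().split('exec')[0].split(chr(10),2)[1].split('now();')[1]); exec(src)" 2>/dev/null
```

```text
11.95 r,y,z [109.8   0.9  87.1] tilt 0.0 F r,y,z [-1.3  1.4  4.5] 0.00041485989468458673 2.0081379447947256
(np.float64(112.0), 0, np.float64(81.6), 7) [-0.9 -2.2  5.5] [-7.  -0.1 -0.1]
(np.float64(111.3), 0, np.float64(75.5), 15) [-0.9 -1.5 11.6] [-15.   -0.1  -0.1]
(np.float64(109.7), 0, np.float64(69.6), 23) [-0.9  0.1 17.5] [-23.   -0.1  -0.2]
(np.float64(107.6), 0, np.float64(64.6), 30) [-1.   2.2 22.5] [-30.   -0.1  -0.2]
(np.float64(104.5), 0, np.float64(59.3), 38) [-1.   5.3 27.8] [-38.   -0.1  -0.2]
b (array([222.88235294, 172.08823529]), np.int32(34)) (array([197.70454545, 207.19318182]), np.int32(88)) [ 46.1   0.5 149.8]
```

Contact is 4.5 N. The bar has drawn up to the lip's rear face (r 46), as it should.

Request:
drive_tool([
  [0,0,-1.5,5.5,-7,0,0],
  [0,0,-1,11.5,-15,0,0],
  [0,0,0,17.5,-23,0,0],
  [0,0,2,22.5,-30,0,0],
  [0,0,5,28,-38,0,0],
])

```text
time: 12.6
ee_pos: [0.5183, 0.0625, 0.0611]
ee_rot: [0.933, 0.172, 0.06, 0.31]
contact_force: [-2.1, -0.6, 9.5]
grip_width: 0.0002
grip_force: 4.2
```

```bash
python3 -c "
from l import *
now();rows(*W3)
exec(open('e.py').read().split('exec')[0].split(chr(10),2)[1].split('now();')[1]); exec(src)" 2>/dev/null
```

```text
12.6 r,y,z [105.1   1.2  61.1] tilt 36.8 F r,y,z [ 0.2 -2.2  9.5] 0.00023668568044267385 4.235104200197384
(np.float64(101.2), 0, np.float64(55.0), 45) [-1.3 -0.5  7.3] [-8.2 -0.2 -0.2]
(np.float64(100.0), 0, np.float64(47.3), 45) [-1.3 -4.2 14.1] [-8.2 -0.2 -0.2]
(np.float64(96.6), 0, np.float64(43.5), 45) [-1.3 -3.7 19.2] [-8.2 -0.2 -0.2]
(np.float64(92.6), 0, np.float64(40.3), 45) [-1.3 -2.4 24.2] [-8.2 -0.2 -0.2]
(np.float64(88.0), 0, np.float64(37.6), 45) [-1.3 -0.4 29.1] [-8.2 -0.2 -0.2]
b (array([222.67647059, 173.35294118]), np.int32(34)) (array([197.5       , 207.30487805]), np.int32(82)) [ 46.9   0.6 145.6]
r (array([203.21428571, 197.21428571]), np.int32(14)) (array([180.47916667, 215.15625   ]), np.int32(96)) [103.7  -1.2  54.8]
```

Forces are modest (about 10 N) and the bar is coming down with the lid. I continue through dead centre.

Request:
drive_tool([
  [0,0,-0.5,7,-8,0,0],
  [0,0,-4,14,-8,0,0],
  [0,0,-3.5,19,-8,0,0],
  [0,0,-2.5,24,-8,0,0],
  [0,0,-0.5,29,-8,0,0],
])

```text
time: 13.2
ee_pos: [0.5235, 0.0461, 0.0351]
ee_rot: [0.91, 0.168, 0.069, 0.372]
contact_force: [0.2, 0.9, 1.4]
grip_width: -0.0005
grip_force: 0.6
```

```bash
python3 -c "
from l import *
now();rows(*W4)
exec(open('e.py').read().split('exec')[0].split(chr(10),2)[1].split('now();')[1]); exec(src)" 2>/dev/null
```

```text
13.2 r,y,z [87.9  0.1 35.1] tilt 44.4 F r,y,z [0.7 0.5 1.4] -0.0005146949505522234 0.6026760004169773
(np.float64(84.2), 0, np.float64(36.0), 45) [-0.1  3.3  2. ] [-0.6  0.1 -0.1]
(np.float64(80.3), 0, np.float64(34.7), 45) [-0.1  5.1  5.6] [-0.6  0.1 -0.1]
(np.float64(78.3), 0, np.float64(34.7), 45) [-0.1  6.6  7. ] [-0.6  0.1 -0.1]
b (array([222.67647059, 173.35294118]), np.int32(34)) (array([197.61627907, 207.22093023]), np.int32(86)) [ 46.7   0.6 145.6]
r (array([214.4375, 202.4375]), np.int32(16)) (array([188.66666667, 212.125     ]), np.int32(48)) [78.3  1.4 42.3]
```

Request:
drive_tool([
  [0,0,2.5,2,0,0,0],
  [0,0,3.5,4,0,0,0],
  [0,0,5,5.5,0,0,0],
  [0,0,6,6.5,0,0,0],
  [0,0,6.5,7,0,0,0],
])

```text
time: 13.8
ee_pos: [0.5266, 0.0367, 0.0348]
ee_rot: [0.91, 0.168, 0.068, 0.372]
contact_force: [0.2, -0.1, -0.6]
grip_width: 0.0003
grip_force: 0.0
```

```bash
python3 -c "
from l import *
now()
exec(open('e.py').read().split('exec')[0].split(chr(10),2)[1].split('now();')[1]); exec(src)" 2>/dev/null
```

```text
13.8 r,y,z [78.1 -0.4 34.8] tilt 44.4 F r,y,z [-0.2  0.2 -0.6] 0.00026707153126020094 0.0
b (array([222.67647059, 173.35294118]), np.int32(34)) (array([197.51190476, 207.07142857]), np.int32(84)) [ 46.9   1.  145.3]
r (array([216.2962963 , 203.25925926]), np.int32(27)) (array([192.95833333, 210.54166667]), np.int32(24)) [69.3  0.2 42.8]
```

Force is zero and the red piece is at r 69, z 43, where home should be. One gentle press will confirm the stop, then I retreat.

Request:
drive_tool([
  [0,0,0.7,0.7,0,0,0],
  [0,0,1.4,1.4,0,0,0],
  [0,0,2.1,2.1,0,0,0],
  [0,0,2.8,2.8,0,0,0],
  [0,0,3.2,3.2,0,0,0],
])

```text
time: 14.4
ee_pos: [0.5278, 0.0353, 0.0346]
ee_rot: [0.911, 0.17, 0.07, 0.37]
contact_force: [-16.1, 14.0, 10.3]
grip_width: -0.0
grip_force: 9.6
```

Request:
drive_tool([
  [0,0,-8,-8,0,0,0],
  [0,0,-15,-25,0,0,0],
  [0,0,-15,-55,0,0,0],
  [0,0,-15,-90,0,0,0],
  [0,0,-15,-130,0,0,0],
])

```text
time: 14.9
ee_pos: [0.4909, 0.1278, 0.1174]
ee_rot: [0.91, 0.168, 0.067, 0.372]
contact_force: [1.2, 1.0, 0.6]
grip_width: 0.0
grip_force: 0.0
```

Request:
drive_tool([
  [0,0,0,-30,0,0,0],
  [0,0,0,-60,0,0,0],
  [0,0,0,-80,0,0,0],
  [0,0,0,-80,0,0,0],
  [0,0,0,-80,0,0,0],
])

```text
time: 15.4
ee_pos: [0.4716, 0.1797, 0.1738]
ee_rot: [0.91, 0.168, 0.068, 0.372]
contact_force: [-0.9, -0.2, 0.2]
grip_width: -0.0001
grip_force: 0.0
```

```bash
sed -i 's/z6.png/z7.png/' e.py; python3 e.py
```

```text
15.4 r,y,z [ 2.312e+02 -1.000e-01  1.738e+02] tilt 44.4 F r,y,z [ 0.1 -0.9  0.2] -6.7905869435023e-05 0.0
b (array([222.67647059, 173.35294118]), np.int32(34)) (array([197.5952381 , 207.23809524]), np.int32(84)) [ 46.8   0.6 145.6]
r (array([216.33333333, 203.08333333]), np.int32(24)) (array([194.5, 214.5]), np.int32(12)) [66.4 -9.8 51.3]
```

View pics/z7.png

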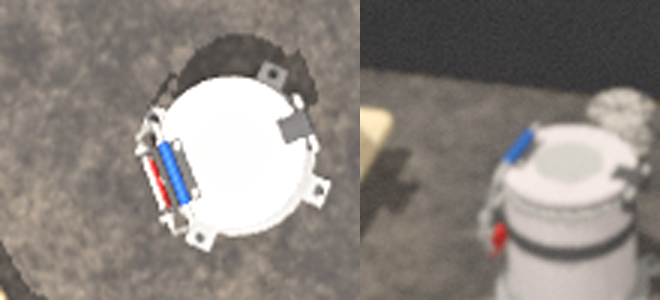

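```bash
python3 -c "
from h import *
a=cap('scene');b=cap('top')
def w(r,y,z): return np.array([*C,0])+M@np.array([-r,y,z])/1e3
for n,p in dict(seat=(45.5,0,144.5),lip_top=(53,0,148),lipL=(53,25,148),lipR=(53,-25,148),ontop=(53,0,152.5),front=(60.5,0,144.5),home=(68,0,43)).items(): print(n,np.round(proj(a,w(*p)),1),np.round(proj(b,w(*p)),1))
cv2.imwrite('pics/z8.png',np.hstack([cv2.resize(b['image'][185:235,175:225],(400,400),interpolation=cv2.INTER_CUBIC), cv2.resize(a['image'][155:215,200:260],(400,400),interpolation=cv2.INTER_CUBIC)]))"
```

```text
seat [222.7 173.9] [198.5 207. ]
lip_top [220.  172.2] [195.3 208.2]
lipL [224.  167.2] [191.4 197.9]
lipR [215.8 177.3] [199.2 218.5]
ontop [219.9 170.8] [195.1 208.2]
front [217.4 172.8] [192.3 209.4]
home [216.9 203.3] [193.3 210.6]
```

View pics/z8.png

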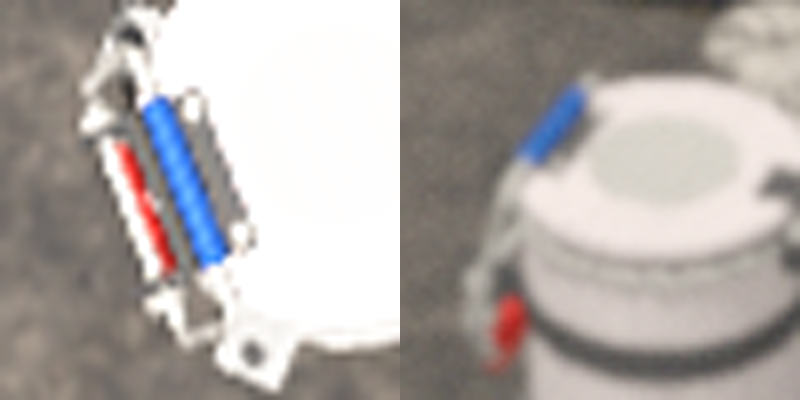

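The close view shows the bar lying on the dark lip plate with the lip in front of it, at (222.7,173.4) and (197.6,207.2). The seat projects to (222.7,173.9) and (198.5,207.0). The red piece at (216.3,203.1) matches home at (216.9,203.3). I hand the job in.

```bash
python3 -c "
from cell import manip
print(manip.finish_job())"
```

```text
the job is handed in; nothing more can be done
None
```

The canister is shut and handed in at about 15.5 s: lid down, bail cross-bar seated behind the lip, red lever home and holding by itself; nothing else was handled, but I didn't re-measure the tanks, reel or tape.

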